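Hang the keyhole caddy on its sprung screw

ROBOT

A 7-joint arm with a two-finger parallel gripper is mounted at the origin on the work surface. World frame = base frame: x ahead of the robot, y to its left, z up, the work surface at z = 0. Lengths are in m, angles in degrees, forces in N, time in s.
With the tool pointing down it reaches from about 0.35 to 0.9 m from the base axis. Payload 7.2 kg.
Tool frame: the origin (TCP) lies on the centre line of the jaws, within the pads' length; the fingertips stand ahead of it and the grasp point (between the pads) lies 2 mm behind it (r.tcp_to_tips is the z of the fingertips in the tool frame, in m); z points along the fingers, y is the direction in which the jaws open and shut (so a half turn about z gives the same grasp; the last joint's range is limited). The gripper opens to 85 mm and grips with 20 to 120 N. Pads are 22 mm wide; open, the fingers measure 114 mm over their backs; the gripper's body (76 mm by 85 mm) begins 54 mm behind the grasp point. The pads swing forward as they close: fully open they stand 13 mm farther back than shut.
Start: joints at [-75.298, 23.554, -0.728, 91.456, 0.321, 64.991, -4.71], TCP at [0.199, 0.592, 0.212] pointing down, gripper open.
Joint ranges: [-169.25, 169.25], [-16.82, 113.86], [-84.01, 82.57], [7.8, 145.47], [-59.2, 239.2], [7.22, 106.19], [-163.78, 163.78]. Speed limits (degrees/s): [136.94, 136.94, 172.46, 172.46, 180, 180, 180].

INTERFACE

Orientations are given as [roll, pitch, yaw] about the fixed x, y, z axes, in that order (R = Rz(yaw) Ry(pitch) Rx(roll)).
In Python, from workcell import r gives the robot as it stands. The module is installed in compiled form; this text tells all that it offers.
- The arm moves only by the tool servo_tool, never from a script. Its argument "increments" is one flat list of numbers, 4 for each row, row after row: the shift along the tool's x, y, z in cm, then the turn about the tool's z in units of 6 degrees (1.0 is 6 degrees). A call has 1 to 5 rows; each row shifts and turns the commanded pose from where the row before left it, along the tool's axes as they then stand; what a row does not reach is not made up. A row lasts 1/12 s, in which the tool goes at most 41.7 mm and 7.16 degrees, less where a joint would pass 70% of its speed; a pose out of reach is approached as far as the arm can. A call is refused whole if a number of a shift passes 4.17 or a number of a turn 1, either way. A call with a gripper value outside its range is refused whole. "grip" is the closure, from 0 (fully open) to 1 (shut), set as the call begins (left out, the last holds). The fingers move at their own pace and stop on an object; "squeeze" is the grip in N (left out, the last holds). Time passes only in rows, so rows that do not move let the fingers close. It gives the time, the measured TCP pose, the force and the opening at its end, in the units of the state.
- r.observe(): the state, without advancing time (a new reading comes with each control period).
- r.grab_frame(name): name is "scene" or "top"; returns a dict with "pixels" (400x640x3 uint8, red, green, blue), "range_z" (400x640 float32, m along the optical axis (not along the pixel's ray), 0 where there is no reading), "mtx" (3x3 intrinsics, pixels), "xyz" and "rotation" of the camera in the world. Camera axes: x right, y down, z forward; pixel columns grow to the right and rows downward; lengths in m; the calibration is good to about 2 mm. A picture is of the moment at which its call begins.
- r.job_done(): hands the job in, once; it reports no verdict.
The state is a dict: "time": time; "joint_pos": joint angles; "joint_vel": joint speeds; "joint_torque": joint torques, N m; "eef_pos": TCP position; "orientation": TCP orientation; "ft_force": force on the tool from outside, world axes, zero at the start; "ft_torque": the same for the moment, N m; "grip_width": opening from 0.0 (shut) to 1.0 (fully open).
Only numpy, scipy, OpenCV 4.12 (cv2) and the standard library are available. Lean on these libraries where they do the work, as an engineer would, in place of code of your own. Each camera call takes 0.05 s, during which the arm holds its last target. There are 200 camera calls.

TASK

Lift the small plywood caddy by its blue grip, bring its keyhole over the brass screw head on the upright board, and, still holding it, pull it down until it is locked fully home on the screw; then let go and leave it hanging. The screw was driven in by eye, a little above or below the pencil cross, so feel gently for it, never shoving the caddy hard against the board or screw, and leave the glue bottle, the tin and the plywood arch where they are.

Things in the scene. Friction and masses are not known exactly. Their poses are not given: they have to be found in the camera images.
- grip (a point): Grip point of the loose caddy (0.3 to 0.43 kg), in the upright blue grip board: 12 mm thick along y, 40 mm deep along x, its top 20 mm above this point, the caddy's underside 108 mm below. Caddy axes: x from tray front to back plate, y along the plate, z up. Free all round above the tray's 26 mm lips; 36 mm from the board to the plate's front.
- caddy: The whole caddy; origin under its middle. Tray 110 mm wide (y), 90 mm deep (x); plywood back plate 110 wide, 145 high, 9 mm thick, its back face 45 mm from the origin and 64 mm from the grip point along +x.
- hole (a point): Centre of the keyhole's round entry opening on the plate's BACK face, 64 mm in +x and 13 mm below the grip point (axes as the caddy's). The opening, 19 mm across, goes right through the plate; a slot 8.4 mm wide runs straight UP from it.
- home (a point): Point in the slot on the plate's back face, 25 mm above the entry centre: where the screw's axis lies when fully home, stopped hard by the slot's end. Over the last 12 mm steel wedge cheeks on the plate's front draw the sprung screw out (the last 2 mm are level), which takes a pull of some 3 to 8 N beyond the caddy's weight.
- mark (a point): Centre of the pencil cross on the upright board's face, 200 mm above the table. Axes: x INTO the board (free side -x), y along the face, z up. The screw stands square out of the face, in line with the cross in y but anywhere up to 13 mm above or below it. The caddy hangs with its x along this x.
- board: Fixed upright board with foot and screw; origin on the table under it, 9 mm behind its face; axes as the mark's. 230 mm wide, top 235 mm above the table; the foot, 12 mm high, reaches 61 mm out from the face.
- stud (a joint): How far (m) the sprung screw is drawn out: 0 at rest, about 0.0027 to 0.0035 with the caddy fully home, limit 0.007; spring 5.4 N plus 1200 N/m; it cannot be pushed in. Shank 5.5 mm thick; brass head 14 mm across, 4 mm thick, its outer face 14.5 mm from the board's face at rest.
- glue: Bystander: white glue bottle, 56 mm across, 130 mm high; origin at the middle of its underside.
- tin: Bystander: metal tin with a green band, 68 mm across, 70 mm high; origin at the middle of its underside.
- arch: Bystander: plywood half-ring lying flat, 170 mm long, 12 mm thick; origin on the table near its middle.
There are look-alikes about, which are no part of the job. Leave any orange or red look-alike of the caddy alone.

How it is judged:
By the outcome, as a careful person would: the job done as asked, in the order asked, and still so for the second after the job is handed in, with the robot touching nothing.
It also fails if it takes over 72 s, if anything falls off the work surface, if the arm or the gripper's body presses on something with over 40 N, if the wrist force passes 120 N, or if a joint passes its speed limit or range.

## Working session

There is one attempt and no reset: what is moved stays moved. The work goes in short steps, Python scripts to look and compute and a tool call to move; the robot and the scene stay as the last step left them, time stands still between calls to the robot, and variables do not carry over. Pictures are saved under pics/ and viewed, about 8 in all and at most 12, crops included, and the job is handed in when it is done.

Besides the shell and the picture viewer there is one more tool, called as a command line: name --argument value ..., lists and objects as JSON in quotes. servo_tool: Moves the arm, as the interface text tells. Its arguments: {"type":"object","properties":{"increments":{"type":"array","items":{"type":"number"}},"grip":{"type":"number"},"squeeze":{"type":"number"}},"required":["increments"]}

```bash
mkdir -p pics; cat > h.py <<'E'
import numpy as np, cv2
from workcell import r
def grab(n,save=None):
    f=r.grab_frame(n)
    if save: cv2.imwrite('pics/'+save,f['pixels'][:,:,::-1])
    return f
def pts(f):
    z=f['range_z'];K=f['mtx'];v,u=np.mgrid[:400,:640]
    c=np.stack([(u-K[0,2])/K[0,0]*z,(v-K[1,2])/K[1,1]*z,z],-1)
    R=np.array(f['rotation'])
    return c@R.T+np.array(f['xyz'])
E
python3 - <<'E'
from h import *
for n in('scene','top'):
    f=grab(n,n+'0.png');print(n,f['mtx'],f['xyz'],f['rotation'])
s=r.observe();print(s,r.tcp_to_tips)
E
```

```text
scene [[441.95120833   0.         316.46655624]
 [  0.         441.95120833 199.58181453]
 [  0.           0.           1.        ]] [ 1.0809841  -0.47791218  0.94920233] [-141.47106406    0.66949095   54.66431079]
top [[446.61229736   0.         317.82774355]
 [  0.         446.61229736 197.75558807]
 [  0.           0.           1.        ]] [ 0.38803451 -0.11700259  1.03082961] [-172.38101148    0.90486392  -89.3360504 ]
{'time': 0.1, 'joint_pos': array([-75.29775311,  23.59452433,  -0.72867868,  91.4981231 ,
         0.32186299,  64.99098523,  -4.71061742]), 'joint_vel': array([-0.06583742,  0.01399992, -0.06067796, -0.0730685 ,  0.06337369,
       -0.09348332,  0.01987448]), 'joint_torque': array([ 2.96293074e-03, -6.01824617e+01,  6.84624296e-01, -3.00091052e+01,
        1.40804579e-02,  6.35630975e-03,  2.87457294e-05]), 'eef_pos': array([0.199342  , 0.5918664 , 0.21135513]), 'orientation': array([-1.79918677e+02,  6.53642674e-03,  1.61391396e+02]), 'ft_force': array([-0.69075758,  0.14762787, -0.6648    ]), 'ft_torque': array([ 0.02757438, -0.00974609, -0.10458782]), 'grip_width': 1.0012725001032106} 0.017
```

View pics/scene0.png

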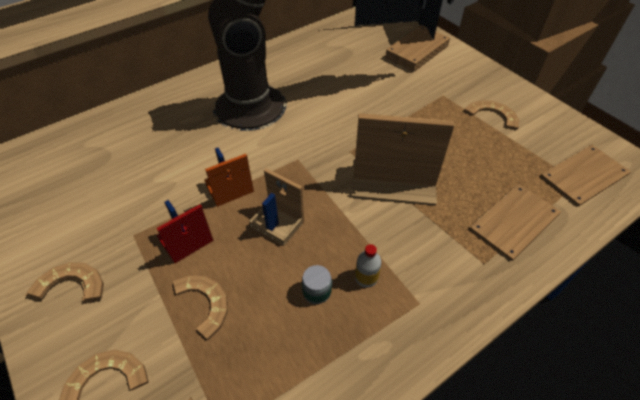

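View pics/top0.png

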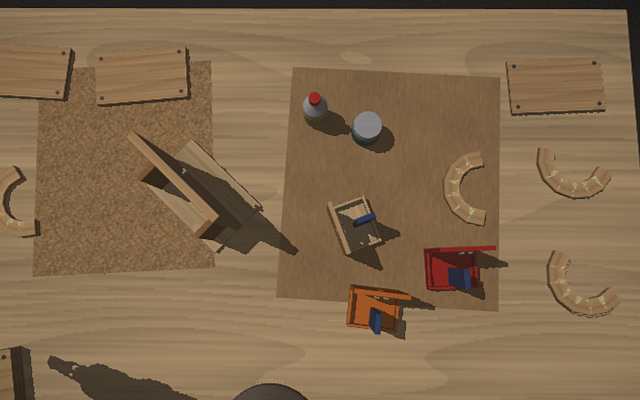

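The scene view shows the plywood caddy at about (275,210), with its blue grip at (269,211). The board face is at (403,155) with the screw near (405,132), the tin at (317,284) and the glue at (368,266). In the top view the caddy is at (357,225), with its grip at (365,219), and the board's top edge runs from (130,135) to (215,235).

```bash
cat >> h.py <<'E'
from scipy.spatial.transform import Rotation as Ro
def pts(f):
    z=f['range_z'];K=f['mtx'];v,u=np.mgrid[:400,:640]
    c=np.stack([(u-K[0,2])/K[0,0]*z,(v-K[1,2])/K[1,1]*z,z],-1)
    return c@Ro.from_euler('xyz',f['rotation'],degrees=True).as_matrix().T+np.array(f['xyz'])
def plane(P):
    c=np.median(P,0);
    for _ in range(4):
        n=np.linalg.svd(P-P.mean(0),full_matrices=False)[2][2];d=(P-P.mean(0))@n
        P=P[abs(d)<max(.002,1.5*d.std())]
    return P.mean(0),n,len(P)
def blue(f,box):
    h=cv2.cvtColor(f['pixels'],cv2.COLOR_RGB2HSV);m=(h[...,0]>100)&(h[...,0]<130)&(h[...,1]>120)&(h[...,2]>25)
    b=np.zeros_like(m);u0,u1,v0,v1=box;b[v0:v1,u0:u1]=1;return m&b
E
python3 - <<'E'
from h import *
S=grab('scene');T=grab('top');PS=pts(S);PT=pts(T)
print('table',PT[300,250],PS[350,300])
# board face from scene
B=PS[125:190,362:440].reshape(-1,3);c,n,k=plane(B[B[:,2]>.03]);print('board',c,n,k,np.degrees(np.arctan2(n[1],n[0])))
m=(PT[...,2]>.215)&(PT[...,2]<.25);m[:,300:]=0;m[:,:110]=0;q=PT[m];print('btop',len(q),q.min(0),q.max(0),q.mean(0)); print(cv2.minAreaRect((q[:,:2]*1000).astype(np.float32)))
for nm,F,P,bx in(('S',S,PS,(255,285,190,235)),('T',T,PT,(350,385,205,235))):
    b=blue(F,bx);q=P[b];print(nm,b.sum(),q.mean(0),q.min(0),q.max(0))
    if nm=='T':
        t=q[q[:,2]>q[:,2].max()-.006];print(len(t),t.mean(0),cv2.minAreaRect((t[:,:2]*1000).astype(np.float32)))
# caddy plate top
sub=PT[190:260,320:390].reshape(-1,3);t=sub[(sub[:,2]>.137)&(sub[:,2]<.155)];print('platetop',len(t),t.mean(0),cv2.minAreaRect((t[:,:2]*1000).astype(np.float32)))
for nm,(u,v) in dict(tin=(367,127),glue=(315,100)).items():print(nm,PT[v,u])
for nm,F in(('S',S),('T',T)):cv2.imwrite(f'pics/c{nm}.png',0*F['pixels'])
a=cv2.resize(S['pixels'][100:210,340:460],None,fx=5,fy=5,interpolation=2)
cv2.imwrite('pics/cS.png',a[:,:,::-1])
E
```

```text
table [ 2.90646395e-01  5.18204458e-02 -3.08209474e-05] [ 0.77640952 -0.31913909  0.00099591]
board [0.54304001 0.16061337 0.13041979] [ 0.72952401 -0.68395444 -0.00102096] 3198 -43.15346281066847
btop 1352 [0.44892599 0.07495241 0.21514779] [0.61612043 0.25269429 0.24000714] [0.53164726 0.16105318 0.23404695]
((533.0624389648438, 163.74362182617188), (230.80416870117188, 18.584617614746094), 46.9777946472168)
S 337 [ 0.47609944 -0.19995818  0.08301274] [ 0.46227796 -0.21794175  0.01533164] [ 0.48437757 -0.18032833  0.12949832]
T 76 [ 0.469297   -0.1989155   0.12801324] [ 0.45997171 -0.21581956  0.12406546] [ 0.47861282 -0.18099348  0.13141924]
73 [ 0.46918703 -0.19866354  0.12814832] ((469.5192565917969, -198.22523498535156), (9.616921424865723, 36.29825973510742), 19.366554260253906)
platetop 263 [ 0.44798759 -0.14271204  0.14478968] ((448.5587158203125, -142.58578491210938), (109.78001403808594, 9.132561683654785), 21.273117065429688)
tin [ 0.67549036 -0.20738835  0.06986452]
glue [ 0.71508237 -0.09305505  0.13008036]
```

View pics/cS.png

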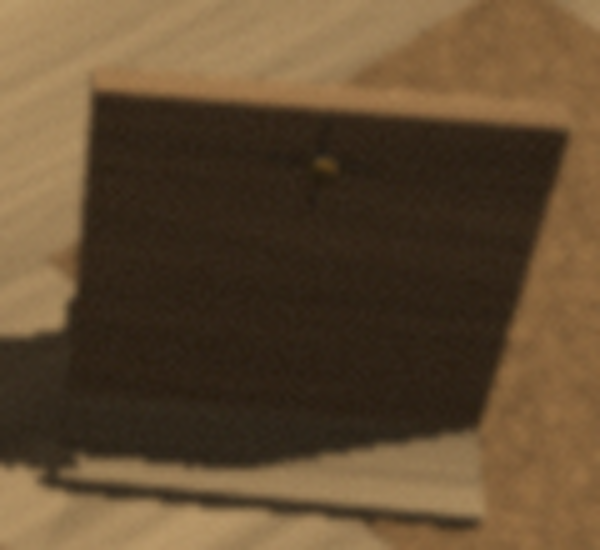

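The screw head shows at crop (325,163), which is full-frame pixel (405,132.6). It sits almost on the cross, whose vertical line is at crop x≈320. The caddy grip is at about (0.469,-0.198) and its top is at z=0.128, as it should be. Caddy yaw is about 111° and board yaw about 136.9°. I'll move over the caddy first.

servo_tool --increments '[0, 0, -3.3, 0, 0, 0, -3.3, 0, 0, 0, -3.3, 0, -2.4, -3.2, 0, 0, -2.4, -3.2, 0, 0]' --grip 0 --squeeze 100

```text
time: 0.62
eef_pos: [0.2238, 0.5179, 0.3127]
orientation: [179.8, -0.0, 161.6]
ft_force: [1.3, -0.4, -0.5]
grip_width: 0.998
```

servo_tool --increments '[-2.4, -3.2, 0, 0, -2.4, -3.2, 0, 0, -2.4, -3.2, 0, 0, -2.4, -3.2, 0, 0, -2.4, -3.2, 0, 0]'

```text
time: 1.03
eef_pos: [0.2874, 0.3243, 0.311]
orientation: [180.0, -0.0, 161.4]
ft_force: [0.9, 0.5, 0.2]
grip_width: 1.003
```

```bash
cat >> h.py <<'E'
def ray(f,u,v):
    K=f['mtx'];d=np.array([(u-K[0,2])/K[0,0],(v-K[1,2])/K[1,1],1.])
    return np.array(f['xyz']),Ro.from_euler('xyz',f['rotation'],degrees=True).as_matrix()@d
def hit(f,u,v,c,n):
    o,d=ray(f,u,v);return o+d*((c-o)@n)/(d@n)
E
python3 - <<'E'
from h import *
S=grab('scene');P=pts(S)
B=P[125:185,362:440].reshape(-1,3);B=B[B[:,2]>.05];c,n,k=plane(B)
h=(P-c)@n
w=h[100:160,380:430]
print('yaw',np.degrees(np.arctan2(n[1],n[0])),k,c,n)
print(np.argwhere(w>.008)+[100,380])
hs=cv2.cvtColor(S['pixels'],cv2.COLOR_RGB2HSV)[120:145,390:420];V=hs[...,2].astype(int);print(V[5:20,5:25])
for dv in(-1,0,1):print(hit(S,404.6,132.2+dv,c+n*.0145,n))
E
```

```text
yaw -43.123615511014485 2812 [0.54130848 0.15875246 0.13944571] [ 0.72987873 -0.68357292 -0.0022581 ]
[[100 427]
 [104 408]
 [116 423]
 [121 404]
 [132 380]
 [132 403]
 [132 404]
 [132 405]
 [133 386]
 [133 402]
 [133 403]
 [133 404]
 [133 405]
 [133 406]
 [134 401]
 [134 402]
 [134 403]
 [134 404]
 [134 405]
 [134 406]
 [135 401]
 [135 402]
 [135 403]
 [135 404]
 [135 405]
 [135 406]
 [135 407]
 [136 402]
 [136 403]
 [136 404]
 [136 405]
 [136 427]
 [141 392]
 [142 381]
 [152 411]]
[[51 51 53 51 51 53 49 50 50 47 41 43 51 49 49 50 54 49 51 52]
 [52 50 50 49 51 50 51 52 49 47 42 47 48 49 51 49 50 49 51 50]
 [50 50 52 51 53 51 50 49 49 44 47 45 51 48 49 49 51 48 50 49]
 [47 49 50 46 50 49 48 49 47 45 45 46 48 47 50 49 49 49 49 50]
 [47 49 47 48 47 48 46 46 43 38 42 47 49 48 47 50 48 49 47 46]
 [43 47 45 45 42 42 43 46 43 44 46 50 44 48 47 47 47 45 50 49]
 [39 41 42 41 43 39 44 48 55 65 62 57 49 45 47 44 44 45 46 47]
 [43 43 40 42 40 39 43 55 74 84 86 69 51 43 40 38 42 45 42 43]
 [45 48 46 45 44 45 43 54 65 78 82 82 59 42 40 42 41 42 41 42]
 [50 48 48 50 49 47 44 48 49 52 60 63 58 45 46 41 43 45 43 44]
 [49 49 52 53 50 48 49 42 38 40 44 49 47 47 46 46 44 45 48 46]
 [52 51 52 51 51 49 49 45 43 42 43 48 48 49 50 48 48 49 50 46]
 [51 48 48 52 50 49 48 45 42 48 47 51 47 50 49 48 49 50 51 50]
 [49 51 51 49 50 49 46 43 45 47 49 50 50 49 51 52 51 48 52 50]
 [49 48 48 49 48 50 45 39 43 52 54 52 50 50 51 50 52 50 50 50]]
[0.55134486 0.14800825 0.21463618]
[0.55165311 0.14834798 0.21142742]
[0.55196279 0.14868929 0.20820377]
```

```bash
python3 - <<'E'
from h import *
S=grab('scene');T=grab('top');P=pts(S)
B=P[125:185,362:440].reshape(-1,3);B=B[B[:,2]>.05];c,n,k=plane(B)
t=np.array([-n[1],n[0],0]) 
for f in(S,T):
    Q=pts(f);h=(Q-c)@n;y=(Q-c)@t
    m=(h>.007)&(h<.02)&(Q[...,2]>.17)&(Q[...,2]<.23)&(abs(y)<.05)
    q=Q[m];ij=np.argwhere(m)
    for a,p,b,d in sorted(zip(ij.tolist(),q.round(4).tolist(),h[m].round(4),y[m].round(4))):print(a,p,b,d)
    print(q.mean(0))
print(r.observe()['eef_pos'])
E
```

```text
[132, 403] [0.5487, 0.1458, 0.2113] 0.0142 -0.0041
[132, 404] [0.551, 0.1468, 0.2124] 0.0152 -0.0018
[132, 405] [0.551, 0.1505, 0.2104] 0.0126 0.0008
[133, 402] [0.5468, 0.1452, 0.2069] 0.0132 -0.0059
[133, 403] [0.551, 0.1439, 0.2108] 0.0172 -0.004
[133, 404] [0.5513, 0.1472, 0.2091] 0.0151 -0.0014
[133, 405] [0.5526, 0.1492, 0.2091] 0.0147 0.001
[133, 406] [0.5522, 0.1533, 0.2065] 0.0116 0.0038
[134, 401] [0.5471, 0.1418, 0.2057] 0.0157 -0.0081
[134, 402] [0.5482, 0.1442, 0.2052] 0.0149 -0.0056
[134, 403] [0.5498, 0.146, 0.2054] 0.0148 -0.0033
[134, 404] [0.551, 0.1482, 0.2051] 0.0142 -0.0008
[134, 405] [0.5522, 0.1504, 0.2049] 0.0136 0.0016
[134, 406] [0.5542, 0.1517, 0.2056] 0.0142 0.0039
[135, 401] [0.5467, 0.1431, 0.2013] 0.0145 -0.0075
[135, 402] [0.5472, 0.1461, 0.2001] 0.0129 -0.005
[135, 403] [0.5501, 0.1463, 0.2022] 0.0149 -0.0028
[135, 404] [0.5515, 0.1483, 0.2022] 0.0145 -0.0004
[135, 405] [0.5539, 0.1492, 0.2035] 0.0156 0.0019
[135, 406] [0.5557, 0.1507, 0.204] 0.0159 0.0042
[136, 402] [0.5485, 0.1453, 0.1982] 0.0143 -0.0047
[136, 403] [0.55, 0.1471, 0.1983] 0.0142 -0.0
[... 662 characters left out ...]
4, 0.2101] 0.0125 -0.0035
[170, 186] [0.5481, 0.1457, 0.2094] 0.0137 -0.0046
[171, 183] [0.5466, 0.1521, 0.2069] 0.0083 -0.001
[171, 184] [0.546, 0.1493, 0.2098] 0.0098 -0.0034
[171, 185] [0.5462, 0.1476, 0.2092] 0.0111 -0.0046
[171, 186] [0.5461, 0.1456, 0.2095] 0.0124 -0.006
[171, 187] [0.5462, 0.1439, 0.2091] 0.0137 -0.0072
[172, 184] [0.5447, 0.1502, 0.2067] 0.0082 -0.0036
[172, 185] [0.5452, 0.149, 0.2045] 0.0094 -0.0042
[172, 186] [0.5445, 0.146, 0.2081] 0.011 -0.0069
[172, 187] [0.5449, 0.1447, 0.2062] 0.0121 -0.0076
[172, 188] [0.5454, 0.1436, 0.2036] 0.0132 -0.008
[173, 187] [0.5433, 0.1452, 0.2043] 0.0106 -0.0083
[0.5477263  0.14851955 0.20890203]
[0.2884387  0.32389457 0.31168746]
```

servo_tool --increments '[-2.4, -3.2, 0, 0, -2.4, -3.2, 0, 0, -2.4, -3.2, 0, 0, -2.4, -3.2, 0, 0, -2.4, -3.2, 0, 0]'

```text
time: 1.6
eef_pos: [0.3501, 0.1358, 0.3112]
orientation: [180.0, 0.0, 161.5]
ft_force: [1.8, 0.7, -0.2]
grip_width: 0.999
```

servo_tool --increments '[-2.4, -3.2, 0, 0, -2.4, -3.2, 0, 0, -2.4, -3.2, 0, 0, -2.4, -3.2, 0, 0, -2.4, -3.2, 0, 0]'

```text
time: 2.02
eef_pos: [0.4133, -0.0544, 0.3115]
orientation: [180.0, 0.1, 161.5]
ft_force: [0.9, -0.2, -1.4]
grip_width: 1.001
```

servo_tool --increments '[-2.4, -2.2, 0, 1, 0, 0, 0, 1, 0, 0, 0, 1, 0, 0, 0, 1, 0, 0, 0, 1]'

```text
time: 2.43
eef_pos: [0.429, -0.081, 0.311]
orientation: [-180.0, 0.0, 131.2]
ft_force: [-1.0, -0.6, -0.1]
grip_width: 0.997
```

servo_tool --increments '[0, 0, 0, 1, 0, 0, 0, 1, 0, 0, 0, 1, 0, 0, 0, 0.4, 0, 0, 0, 0]'

```text
time: 2.85
eef_pos: [0.4289, -0.0809, 0.3111]
orientation: [-180.0, 0.0, 111.0]
ft_force: [-0.2, 0.2, 0.3]
grip_width: 1.002
```

servo_tool --increments '[-3.1, -0.1, 0, 0, -3.1, -0.1, 0, 0, -3.1, -0.1, 0, 0, -3.1, -0.1, 0, 0, 0, 0, 2, 0]'

```text
time: 3.27
eef_pos: [0.4719, -0.2048, 0.2938]
orientation: [179.8, 0.4, 110.9]
ft_force: [-0.2, -0.4, -0.3]
grip_width: 0.999
```

servo_tool --increments '[0, 0, 3, 0, 0, 0, 3, 0, 0, 0, 2, 0, 0, 0, 1.5, 0, 0, 0, 0, 0]'

```text
time: 3.68
eef_pos: [0.4678, -0.1977, 0.1931]
orientation: [-179.7, -0.1, 111.2]
ft_force: [0.0, 0.3, 1.1]
grip_width: 0.999
```

```bash
python3 - <<'E'
from h import *
s=r.observe();print(s['eef_pos'],s['orientation'])
f=grab('scene');cv2.imwrite('pics/g1.png',cv2.resize(f['pixels'][110:260,180:340],None,fx=4,fy=4,interpolation=2)[:,:,::-1])
E
```

```text
[ 0.46781086 -0.19769293  0.19312593] [-1.79729399e+02 -1.29125524e-01  1.11162139e+02]
```

View pics/g1.png

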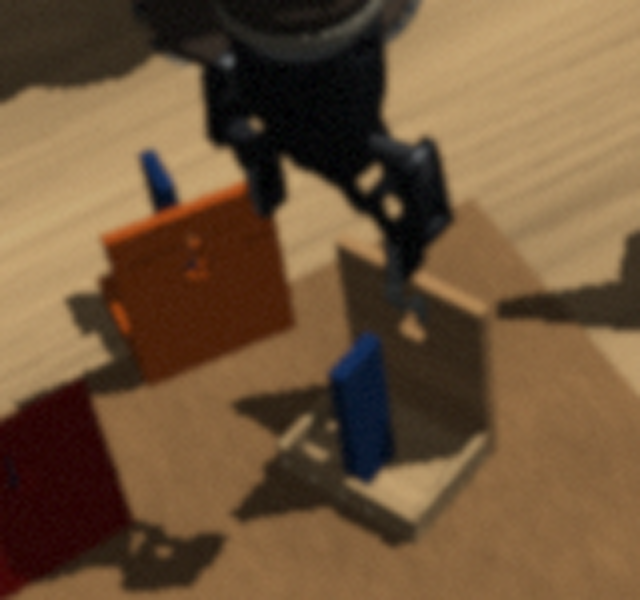

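The open fingers straddle the blue grip (crop about (360,360)) and are well clear of the orange caddy. I'll descend and close.

servo_tool --increments '[-0.1, 0.1, 2.2, 0, 0, 0, 2.2, 0, 0, 0, 2.2, 0, 0, 0, 2.1, 0, 0, 0, 0, 0]'

```text
time: 4.15
eef_pos: [0.4695, -0.1985, 0.1072]
orientation: [-179.8, -0.1, 111.1]
ft_force: [0.1, 0.3, -0.3]
grip_width: 0.999
```

servo_tool --increments '[0, 0, 0, 0, 0, 0, 0, 0, 0, 0, 0, 0, 0, 0, 0, 0, 0, 0, 0, 0]' --grip 1 --squeeze 100

```text
time: 4.57
eef_pos: [0.4709, -0.1998, 0.1101]
orientation: [179.9, 0.0, 111.0]
ft_force: [0.3, 0.0, 0.6]
grip_width: 0.3
```

servo_tool --increments '[0, 0, 0, 0, 0, 0, 0, 0, 0, 0, 0, 0, 0, 0, 0, 0, 0, 0, 0, 0]'

```text
time: 4.98
eef_pos: [0.4702, -0.1997, 0.1091]
orientation: [-180.0, -0.0, 111.0]
ft_force: [-0.9, 1.2, -1.5]
grip_width: 0.004
```

```bash
python3 - <<'E'
from h import *
s=r.observe();print(s['eef_pos'],s['orientation'],s['grip_width'])
f=grab('scene');a=cv2.resize(f['pixels'][130:280,180:340],None,fx=4,fy=4,interpolation=2)
cv2.imwrite('pics/g2.png',a[:,:,::-1])
P=pts(f);b=blue(f,(255,290,185,245));q=P[b];print(b.sum(),q.mean(0),q.min(0),q.max(0))
E
```

```text
[ 0.47019943 -0.19969926  0.10905655] [-1.79995882e+02 -5.69463395e-03  1.10992149e+02] 0.0040924648520319325
299 [ 0.47901107 -0.20177221  0.07906223] [ 0.46718121 -0.47791218  0.01271093] [ 1.0809841  -0.18092355  0.94920233]
```

View pics/g2.png

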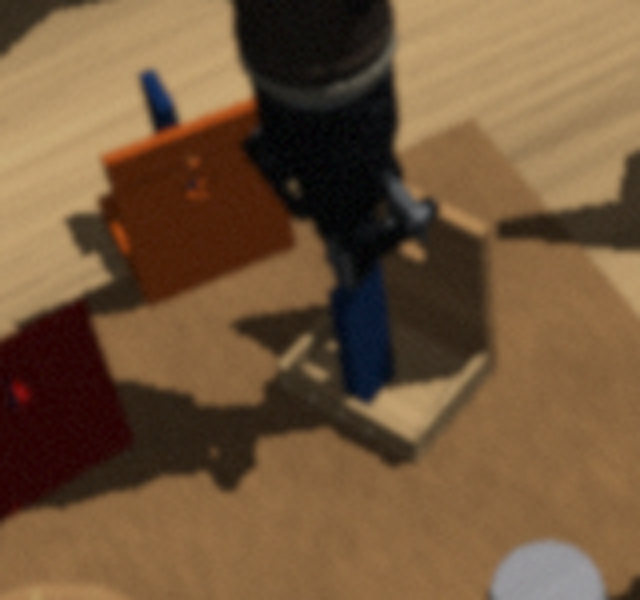

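The fingers appear to be on the blue board at crop (355,270), but the opening reads almost shut. A small lift will show whether it is held.

servo_tool --increments '[0, 0, -0.5, 0, 0, 0, -0.5, 0, 0, 0, -0.5, 0, 0, 0, -0.5, 0, 0, 0, 0, 0]'

```text
time: 5.45
eef_pos: [0.4709, -0.2, 0.1303]
orientation: [179.9, 0.1, 111.0]
ft_force: [0.4, 0.3, -0.1]
grip_width: -0.006
```

```bash
python3 - <<'E'
from h import *
s=r.observe();print(s['eef_pos'],s['ft_force'],s['grip_width'])
f=grab('scene')
P=pts(f);b=blue(f,(255,290,185,245));q=P[b];q=q[q[:,2]<.3];print(b.sum(),q.mean(0),q.min(0),q.max(0))
f=grab('top');P=pts(f);sub=P[180:265,310:400].reshape(-1,3);t=sub[(sub[:,2]>.137)&(sub[:,2]<.18)]
print(len(t),np.percentile(t[:,2],[5,25,50,75,95]))
E
```

```text
[ 0.47091284 -0.20002448  0.13032704] [ 0.35406205  0.29275814 -0.13744168] -0.005958263589008346
340 [ 0.47618036 -0.20000664  0.08283362] [ 0.46208108 -0.21756274  0.01228129] [ 0.48677409 -0.18032283  0.16355605]
21 [0.14144972 0.14398224 0.14472778 0.14583423 0.14732624]
```

```bash
python3 - <<'E'
from h import *
f=grab('scene');P=pts(f);px=f['pixels']
e=r.observe()['eef_pos'];th=np.radians(111);X=np.array([np.cos(th),np.sin(th),0]);Y=np.array([np.sin(th),-np.cos(th),0])
d=P-e;x=d@X;y=d@Y
dark=(px.max(-1)<70)&~blue(f,(0,640,0,400))
m=(abs(x)<.05)&(abs(y)<.06)&(P[...,2]>.10)&(P[...,2]<.25)&dark
for lo in np.arange(.10,.25,.01):
    k=m&(P[...,2]>=lo)&(P[...,2]<lo+.01)
    if k.sum():print(round(lo,2),k.sum(),'x',np.percentile(x[k],[5,50,95]).round(3),'y',np.percentile(y[k],[5,50,95]).round(3),'px',np.argwhere(k).mean(0).round())
a=cv2.resize(px[120:240,200:340],None,fx=5,fy=5,interpolation=2);a=np.clip(a.astype(float)*1.8,0,255).astype(np.uint8)
cv2.imwrite('pics/g3.png',a[:,:,::-1])
E
```

```text
0.1 7 x [-0.02  -0.018  0.019] y [-0.003  0.     0.007] px [206. 268.]
0.11 7 x [-0.02  -0.019  0.02 ] y [-0.003 -0.     0.006] px [203. 268.]
0.12 16 x [-0.02  -0.011  0.05 ] y [-0.005 -0.002  0.01 ] px [199. 267.]
0.15 17 x [-0.011 -0.009  0.004] y [-0.007  0.007  0.013] px [193. 267.]
0.16 31 x [-0.012 -0.007  0.005] y [-0.003  0.008  0.015] px [191. 267.]
0.17 26 x [-0.011 -0.007 -0.001] y [-0.006  0.007  0.015] px [189. 266.]
0.18 21 x [-0.012 -0.01  -0.006] y [-0.004  0.004  0.015] px [186. 264.]
0.19 50 x [-0.013 -0.011 -0.005] y [-0.024  0.004  0.027] px [183. 263.]
0.2 88 x [-0.012 -0.01   0.009] y [-0.031  0.016  0.036] px [180. 266.]
0.21 78 x [-0.017 -0.011 -0.005] y [-0.039 -0.003  0.042] px [177. 260.]
0.22 98 x [-0.017 -0.012 -0.006] y [-0.047 -0.003  0.05 ] px [174. 259.]
0.23 107 x [-0.017 -0.011 -0.003] y [-0.054  0.012  0.058] px [172. 262.]
0.24 103 x [-0.02  -0.011 -0.002] y [-0.052  0.019  0.057] px [171. 265.]
```

View pics/g3.png

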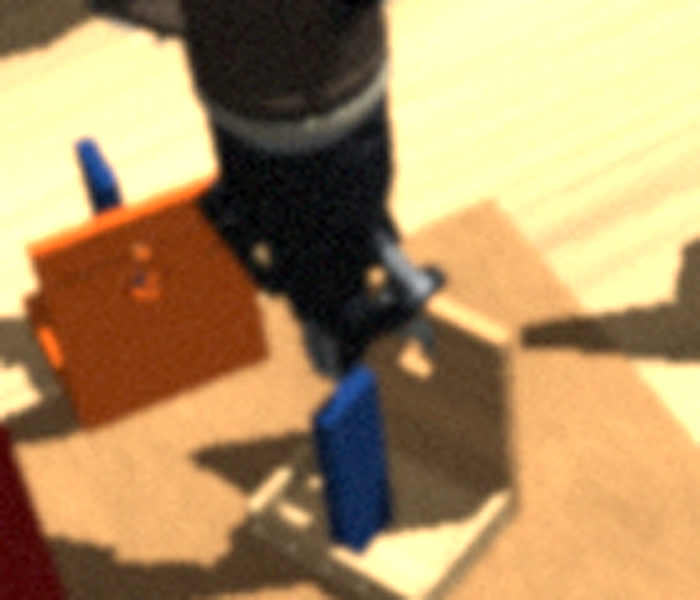

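The picture shows the closed fingertips at about crop (340,370), just above the blue board's top. Depth puts the tips at z≈0.150 while the reported TCP z of 0.130 implies 0.113, so the reported height is about 37 mm too low. The fingers closed just above the grip and touched nothing. I'll reopen and descend by the camera-based height.

servo_tool --increments '[0, 0, 0, 0, 0, 0, 0, 0, 0, 0, 0, 0, 0, 0, 0, 0, 0, 0, 0, 0]' --grip 0

```text
time: 6.02
eef_pos: [0.4702, -0.1997, 0.129]
orientation: [-180.0, -0.0, 111.0]
ft_force: [0.1, -0.3, 0.3]
grip_width: 0.708
```

servo_tool --increments '[0, 0, 0, 0, 0, 0, 0, 0, 0, 0, 0, 0, 0, 0, 0, 0, 0, 0, 0, 0]'

```text
time: 6.43
eef_pos: [0.4702, -0.1997, 0.1291]
orientation: [-180.0, -0.0, 111.0]
ft_force: [0.3, 0.1, -0.3]
grip_width: 1.005
```

```bash
cat >> h.py <<'E'
def tips():
    f=grab('scene');P=pts(f);px=f['pixels'];s=r.observe()
    e=s['eef_pos'];th=np.radians(s['orientation'][2]);X=np.array([np.cos(th),np.sin(th),0]);Y=np.array([np.sin(th),-np.cos(th),0])
    d=P-e;x=d@X;y=d@Y
    m=(abs(x)<.018)&(abs(y)<.065)&(d[...,2]>-.04)&(d[...,2]<.12)&(px.max(-1)<90)&~blue(f,(0,640,0,400))
    for lo in np.arange(-.04,.12,.01):
        k=m&(d[...,2]>=lo)&(d[...,2]<lo+.01)
        if k.sum():print('rel z',round(lo,2),k.sum(),'x',np.percentile(x[k],[5,50,95]).round(3),'y',np.percentile(y[k],[5,25,50,75,95]).round(3))
    print(e)
E
python3 -c "
from h import *
tips()"
```

```text
rel z -0.03 2 x [-0.016  0.     0.016] y [-0.003 -0.001  0.002  0.004  0.006]
rel z -0.02 1 x [-0.017 -0.017 -0.017] y [-0.006 -0.006 -0.006 -0.006 -0.006]
rel z -0.01 13 x [-0.017 -0.007  0.006] y [-0.006 -0.005 -0.004 -0.002 -0.001]
rel z 0.0 1 x [0.005 0.005 0.005] y [-0.002 -0.002 -0.002 -0.002 -0.002]
rel z 0.03 28 x [-0.011 -0.005  0.007] y [-0.047 -0.043 -0.042  0.046  0.051]
rel z 0.04 44 x [-0.011 -0.006  0.008] y [-0.046 -0.043 -0.041  0.051  0.057]
rel z 0.05 54 x [-0.011 -0.006  0.006] y [-0.047 -0.042 -0.04   0.051  0.057]
rel z 0.06 47 x [-0.01  -0.007  0.006] y [-0.047 -0.043 -0.041  0.049  0.057]
rel z 0.07 37 x [-0.013 -0.011  0.002] y [-0.06  -0.048  0.044  0.052  0.057]
rel z 0.08 91 x [-0.012 -0.006  0.008] y [-0.064 -0.06  -0.052  0.047  0.054]
rel z 0.09 97 x [-0.017 -0.01   0.009] y [-0.061 -0.015  0.032  0.041  0.046]
rel z 0.1 82 x [-0.017 -0.012 -0.004] y [-0.06  -0.029 -0.004  0.032  0.059]
rel z 0.11 73 x [-0.017 -0.011 -0.006] y [-0.062 -0.009  0.022  0.03   0.062]
[ 0.47022262 -0.1996939   0.12907907]
```

servo_tool --increments '[0.1, -0.2, 1.0, 0, 0, 0, 1.5, 0, 0, 0, 1.5, 0, 0, 0, 1.5, 0, 0, 0, 0.5, 0]'

```text
time: 6.9
eef_pos: [0.4666, -0.1989, 0.0668]
orientation: [-179.9, -0.1, 111.0]
ft_force: [-0.1, 0.5, 0.2]
grip_width: 0.995
```

servo_tool --increments '[0, 0, 0, 0, 0, 0, 0, 0, 0, 0, 0, 0, 0, 0, 0, 0, 0, 0, 0, 0]' --grip 1 --squeeze 100

```text
time: 7.32
eef_pos: [0.4685, -0.1996, 0.0697]
orientation: [179.9, 0.0, 111.0]
ft_force: [-0.6, -0.2, -0.4]
grip_width: 0.3
```

servo_tool --increments '[0, 0, 0, 0, 0, 0, 0, 0, 0, 0, 0, 0, 0, 0, 0, 0, 0, 0, 0, 0]'

```text
time: 7.73
eef_pos: [0.4686, -0.1996, 0.0696]
orientation: [179.9, 0.0, 111.0]
ft_force: [1.0, 0.1, 6.2]
grip_width: 0.127
```

servo_tool --increments '[0, 0, -0.5, 0, 0, 0, -0.5, 0, 0, 0, -1, 0, 0, 0, -1, 0, 0, 0, 0, 0]'

```text
time: 8.15
eef_pos: [0.469, -0.2001, 0.1012]
orientation: [179.9, 0.1, 111.0]
ft_force: [0.2, -0.7, -3.8]
grip_width: 0.129
```

```bash
python3 - <<'E'
from h import *
s=r.observe();print(s['eef_pos'],s['ft_force'],s['grip_width'])
f=grab('scene')
P=pts(f);b=blue(f,(250,295,175,245));q=P[b];q=q[q[:,2]<.3];print(b.sum(),q.mean(0),q.min(0),q.max(0))
a=cv2.resize(f['pixels'][120:250,200:340],None,fx=4,fy=4,interpolation=2);a=np.clip(a.astype(float)*1.6,0,255).astype(np.uint8)
cv2.imwrite('pics/g4.png',a[:,:,::-1])
E
```

```text
[ 0.46897688 -0.20010054  0.10115269] [ 0.20198017 -0.72414652 -3.82303989] 0.12895832064916385
198 [ 0.47663631 -0.20369425  0.09177704] [ 0.46831304 -0.21887433  0.04322964] [ 0.48417434 -0.18405472  0.16032821]
```

View pics/g4.png

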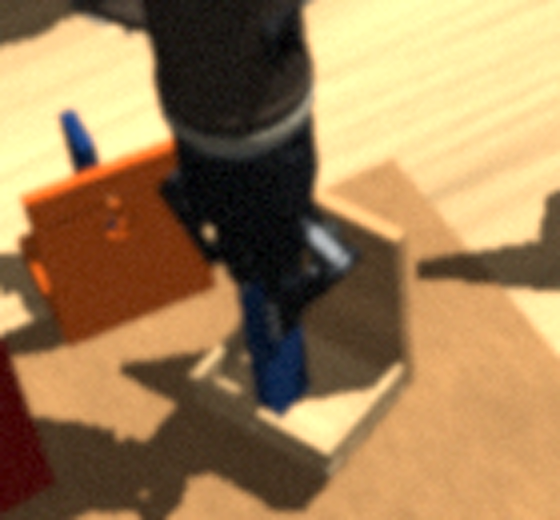

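The grip is held: the opening is 11 mm, the load about 3.8 N, and the caddy is off the table with its blue grip between the pads. Next I lift it and carry it to about 35 mm in front of the screw.

servo_tool --increments '[0, 0, -2, 0, 0, 0, -2, 0, 0, 0, -2, 0, 0, 0, -2, 0, 1.8, 2.0, 0, 0]'

```text
time: 8.62
eef_pos: [0.4796, -0.1812, 0.1828]
orientation: [179.8, 0.3, 110.6]
ft_force: [2.1, -0.4, -3.3]
grip_width: 0.125
```

servo_tool --increments '[1.8, 2.0, 0, 0, 1.8, 2.0, 0, 0, 1.8, 2.0, 0, 0, 1.8, 2.0, 0, 0, 1.8, 2.0, 0, 0]'

```text
time: 9.03
eef_pos: [0.5415, -0.0542, 0.1789]
orientation: [-180.0, -0.0, 111.0]
ft_force: [0.5, -0.6, -4.7]
grip_width: 0.128
```

servo_tool --increments '[0, 0, 0, -0.8, 0, 0, 0, -0.8, 0, 0, 0, -0.9, 0, 0, 0, -0.9, 0, 0, 0, -0.9]'

```text
time: 9.45
eef_pos: [0.541, -0.0554, 0.1787]
orientation: [-180.0, -0.0, 137.1]
ft_force: [0.0, -0.2, -5.0]
grip_width: 0.126
```

```bash
cat > t.py <<'E'
from h import *
c=np.array([.5413,.15875,.1394]);n=np.array([.7299,-.6836,0]);t=np.array([.6836,.7299,0])
def plate(dz=.04):
    s=r.observe();e=s['eef_pos'];g=e+[0,0,.038]
    f=grab('top');P=pts(f);h=(P-c)@n;y=(P-c)@t
    th=np.radians(s['orientation'][2]);X=np.array([np.cos(th),np.sin(th),0]);d=P-g
    m=(abs(d@X-.0595)<.012)&(abs(d[...,2]-.037)<.012)&(np.linalg.norm(d[...,:2],axis=-1)<.09)
    hs=cv2.cvtColor(f['pixels'],cv2.COLOR_RGB2HSV);m&=(f['pixels'].max(-1)>90)
    q=P[m];(cx,cy),wh,a=cv2.minAreaRect((q[:,:2]*1000).astype(np.float32))
    hi=q[q[:,2]>np.median(q[:,2])-.004]
    print('eef',e,s['orientation'],s['ft_force'],s['grip_width'])
    print('plate top n',len(q),'rect',cx,cy,wh,a,'z',np.median(q[:,2]),'h',np.median((q-c)@n),'latmid',np.percentile((q-c)@t,[1,99]))
    return f
E
python3 -c "
from t import *
plate()"
```

```text
eef [ 0.54097379 -0.05543823  0.17869072] [-1.79968985e+02 -3.20037428e-02  1.37078980e+02] [ 0.01330002 -0.18040411 -5.03078814] 0.12648586063289297
plate top n 73 rect 468.6576232910156 -45.56780242919922 (24.786808013916016, 7.452678203582764) 45.858245849609375 z 0.25393934251009576 h 0.08663174823461692 latmid [-0.21108416 -0.18665125]
```

servo_tool --increments '[0.9, 3.1, 0, 0, 0.9, 3.1, 0, 0, 0.9, 3.1, 0, 0, 0.9, 3.1, 0, 0, 0.9, 3.0, 0, 0]'

```text
time: 9.92
eef_pos: [0.6143, 0.0891, 0.1788]
orientation: [-180.0, -0.0, 136.7]
ft_force: [0.5, 0.0, -3.9]
grip_width: 0.13
```

servo_tool --increments '[0, 0, 0, 0, 0, 0, 0, 0]'

```text
time: 10.08
eef_pos: [0.6139, 0.0901, 0.178]
orientation: [-179.9, -0.0, 136.9]
ft_force: [-0.5, -1.0, -3.7]
grip_width: 0.129
```

```bash
python3 - <<'E'
from t import *
f=plate()
S=grab('scene')
a=f['pixels'][110:270,110:290];a=cv2.resize(a,None,fx=3,fy=3,interpolation=2)
b=S['pixels'][80:240,310:490][:,:];b=cv2.resize(b,None,fx=1.4,fy=1.4)
b=cv2.resize(S['pixels'][80:240,350:440],None,fx=3,fy=3,interpolation=2)
cv2.imwrite('pics/a1.png',np.clip(np.hstack([a,b]).astype(float)*1.6,0,255).astype(np.uint8)[:,:,::-1])
E
```

```text
eef [0.61392426 0.09007649 0.17798278] [-1.79939335e+02 -4.66388592e-02  1.36926323e+02] [-0.5309268  -0.96352119 -3.65050678] 0.12941422717272313
plate top n 340 rect 572.5162963867188 129.42347717285156 (110.53605651855469, 13.5927734375) 46.23725891113281 z 0.2530672828682366 h 0.04069520239544536 latmid [-0.05426636  0.05411955]
```

View pics/a1.png

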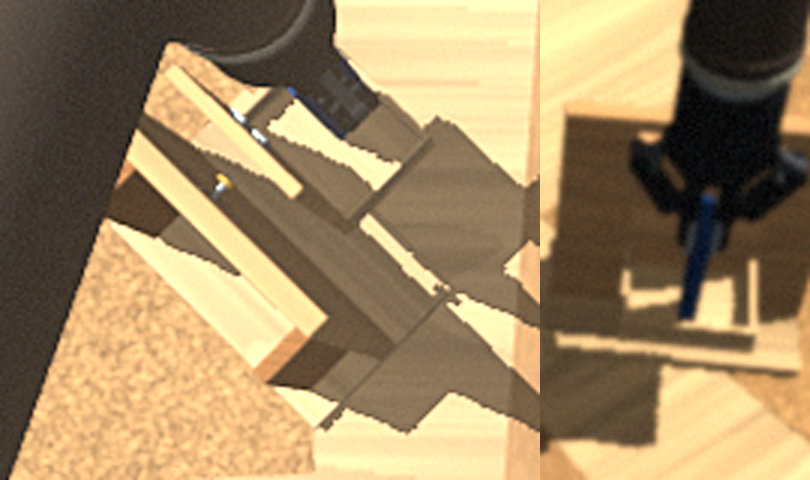

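The top view shows the plate parallel to the board and just in front of the screw, at crop (222,185). Its keyhole side faces the screw and it is about 2 mm off laterally. I'll refine the screw height against the plate height with averaged depth.

```bash
python3 - <<'E'
from t import *
A=[];Bz=[];L=[]
for i in range(12):
    f=grab('top');P=pts(f);h=(P-c)@n;y=(P-c)@t
    m=(h>.0095)&(h<.0155)&(P[...,2]>.19)&(P[...,2]<.225)&(abs(y+.0019)<.012)
    A.append(P[m]);
    k=(abs(h-.0407)<.004)&(P[...,2]>.245)&(P[...,2]<.262)&(abs(y)<.04);Bz.append(P[k][:,2]);L.append(P[k])
A=np.vstack(A);y=(A-c)@t;h=(A-c)@n
for lo in np.arange(-.012,.009,.002):
    k=(y>=lo)&(y<lo+.002)
    if k.sum():print(round(lo+.001,3),k.sum(),np.percentile(A[k,2],[50,75,90]).round(4),h[k].mean().round(4))
b=np.concatenate(Bz);print('plate',len(b),b.mean(),np.median(b))
L=np.vstack(L);p=np.polyfit((L-c)@t,(L-c)@n,1);print('plate yaw err deg',np.degrees(p[0]),'h',p[1])
p=np.polyfit((L-c)@t,L[:,2],1);print('plate roll deg',np.degrees(p[0]))
# board top reference
m=(abs(((P-c)@n)+.009)<.006)&(abs(P[...,2]-.235)<.01);print('board top z',np.median(P[m][:,2]))
E
```

```text
-0.011 1 [0.2086 0.2086 0.2086] 0.0137
-0.009 30 [0.2051 0.2071 0.2083] 0.0121
-0.007 37 [0.2082 0.2099 0.2104] 0.0124
-0.005 38 [0.2101 0.2113 0.2119] 0.0123
-0.003 40 [0.2102 0.2127 0.2136] 0.0117
-0.001 33 [0.211  0.2117 0.2126] 0.0119
0.001 32 [0.2102 0.2111 0.2117] 0.0121
0.003 24 [0.2086 0.2092 0.2099] 0.012
0.005 7 [0.2067 0.2074 0.2075] 0.0122
plate 1943 0.254591001807144 0.25461713474873804
plate yaw err deg 0.02715480706889786 h 0.041323790824676555
plate roll deg 0.06351221567948453
board top z 0.23513357204508167
```

The plate's hole is at z≈0.2046 and the screw at about 0.2045, so height is good. It needs a 2 mm lateral shift and is 37 mm from the face. I'll advance in gentle stages.

servo_tool --increments '[0.4, -0.2, 0, 0, 0.5, 0, 0, 0, 0.5, 0, 0, 0, 0.4, 0, 0, 0, 0, 0, 0, 0]'

```text
time: 11.2
eef_pos: [0.5986, 0.0996, 0.179]
orientation: [180.0, -0.1, 136.9]
ft_force: [0.5, 0.3, -4.0]
grip_width: 0.125
```

servo_tool --increments '[0.2, 0, 0, 0, 0.2, 0, 0, 0, 0.1, 0, 0, 0, 0.1, 0, 0, 0, 0, 0, 0, 0]'

```text
time: 11.62
eef_pos: [0.595, 0.1025, 0.179]
orientation: [-180.0, -0.0, 136.8]
ft_force: [0.3, -0.2, -3.7]
grip_width: 0.128
```

```bash
python3 - <<'E'
from t import *
s=r.observe();print(s['ft_force']@n,s['ft_force'])
L=[]
for i in range(4):
    f=grab('top');P=pts(f);h=(P-c)@n;y=(P-c)@t
    k=(h>.004)&(h<.03)&(P[...,2]>.245)&(P[...,2]<.262)&(abs(y)<.07)&(f['pixels'].max(-1)>60);L.append(P[k])
L=np.vstack(L);H=(L-c)@n;print(len(L),'h',np.percentile(H,[5,50,95]),'z',np.median(L[:,2]),'lat',np.percentile((L-c)@t,[1,99]), s['eef_pos'])
E
```

```text
0.3513972627482326 [ 0.26067226 -0.2357118  -3.69091197]
1353 h [0.01386253 0.01834978 0.02254538] z 0.25437349033636825 lat [-0.05859085  0.05005036] [0.59502974 0.10246759 0.17904671]
```

```bash
cat >> t.py <<'E'
def lat(h0,k=6):
    L=[]
    for i in range(k):
        f=grab('top');P=pts(f);h=(P-c)@n;y=(P-c)@t
        L.append(P[(abs(h-h0)<.0045)&(P[...,2]>.2)&(P[...,2]<.265)&(abs(y)<.08)&(f['pixels'].max(-1)>60)])
    L=np.vstack(L);z=np.median(L[:,2]);L=L[abs(L[:,2]-z)<.004];y=(L-c)@t
    print('lat',np.percentile(y,[.5,2,98,99.5]).round(4),'z',z,'h',np.median((L-c)@n),'eef',r.observe()['eef_pos'],r.observe()['ft_force'])
    ct,ed=np.histogram(y,np.arange(-.064,.064,.002));print(ct)
E
python3 -c "
from t import *
lat(.0178)
e=r.observe()['eef_pos'];print((e-c)@t,(e-c)@n)"
```

```text
lat [-0.059  -0.0574  0.0492  0.0509] z 0.2542713401850114 h 0.017874543148297135 eef [0.59516351 0.10228934 0.17907883] [ 0.06979594  0.3607578  -4.13521521]
[ 0  0 25 36 34 33 30 34 33 35 28 35 32 33 31 28 34 35 30 29 35 34 31 27
 34 22 32 37 29 38 34 25 33 35 28 32 36 28 32 25 34 37 28 31 37 31 33 25
 38 27 31 34 32 33 25 31 35 21  0  0  0  0  0]
-0.004389535862540282 0.07791148164221887
```

servo_tool --increments '[0, 0.18, 0, 0, 0, 0, 0, 0, 0.2, 0, 0, 0, 0.1, 0, 0, 0, 0, 0, 0, 0]'

```text
time: 12.53
eef_pos: [0.5939, 0.1061, 0.179]
orientation: [-180.0, -0.0, 136.8]
ft_force: [-0.1, -0.5, -4.3]
grip_width: 0.127
```

servo_tool --increments '[0.2, 0, 0, 0, 0.1, 0, 0, 0, 0.1, 0, 0, 0, 0, 0, 0, 0, 0, 0, 0, 0]'

```text
time: 12.95
eef_pos: [0.5912, 0.1085, 0.1791]
orientation: [180.0, 0.0, 136.8]
ft_force: [0.2, 0.5, -4.5]
grip_width: 0.127
```

```bash
python3 -c "
from t import *
lat(.0115)
s=r.observe();e=s['eef_pos'];print((e-c)@t,(e-c)@n,s['ft_force']@n,s['ft_force']@t)"
```

```text
lat [-0.0569 -0.0557  0.0517  0.053 ] z 0.2539434882343141 h 0.01133684449389233 eef [0.59131743 0.1083988  0.1791091 ] [-0.42859201  0.09505221 -4.48165711]
[ 0  0  0 30 37 44 27 35 35 39 28 31 39 38 37 32 31 36 33 30 30 36 33 33
 24 35 32 37 28 32 29 36 33 28 36 31 31 29 35 33 31 27 31 31 33 37 30 32
 32 32 26 40 30 31 31 32 31 29 29  2  0  0  0]
-0.002559425658944618 0.07092780004176907 -0.37780699966523806 -0.22360689284327753
```

The back face is about 7 mm from the board with no contact force, so the screw head is inside the opening. I'll advance gently to touch the board.

servo_tool --increments '[0.15, 0, 0, 0, 0.15, 0, 0, 0, 0.1, 0, 0, 0, 0, 0, 0, 0, 0, 0, 0, 0]'

```text
time: 13.67
eef_pos: [0.5883, 0.1113, 0.1791]
orientation: [180.0, -0.0, 136.8]
ft_force: [-0.7, -1.4, -3.5]
grip_width: 0.126
```

servo_tool --increments '[0.1, 0, 0, 0, 0, 0, 0, 0, 0, 0, 0, 0]'

```text
time: 13.92
eef_pos: [0.5876, 0.1119, 0.1791]
orientation: [180.0, -0.0, 136.8]
ft_force: [0.0, -0.6, -4.0]
grip_width: 0.129
```

servo_tool --increments '[0.1, 0, 0, 0, 0, 0, 0, 0, 0, 0, 0, 0]'

```text
time: 14.17
eef_pos: [0.5869, 0.1126, 0.1791]
orientation: [180.0, -0.0, 136.8]
ft_force: [-0.2, 0.6, -4.6]
grip_width: 0.127
```

```bash
python3 -c "
from t import *
lat(.0055)
s=r.observe();e=s['eef_pos'];print((e-c)@t,(e-c)@n,s['ft_force']@n,s['ft_force']@t,s['orientation'])"
```

```text
lat [-0.0567 -0.0559  0.0509  0.0531] z 0.2539391788830427 h 0.005250282633892415 eef [0.58690195 0.11252245 0.17907544] [ 0.40110895 -0.49752084 -4.08668438]
[ 0  0  0 36 37 30 36 35 33 29 34 40 32 34 32 36 39 36 34 34 36 39 33 30
 39 35 33 35 40 30 32 32 34 34 31 33 34 34 30 29 33 39 28 34 33 32 28 30
 39 29 28 34 32 30 36 25 36 30 23  2  0  0  0]
-0.0025679896185553386 0.06488601654413015 0.6328746680215543 -0.08894237813348382 [-1.79999825e+02  1.56857406e-03  1.36789443e+02]
```

The back face is about 1 mm from the board, with the head through the plate. Now I pull down, starting with the free part of the slot.

servo_tool --increments '[0, 0, 0.2, 0, 0, 0, 0.2, 0, 0, 0, 0.2, 0, 0, 0, 0, 0, 0, 0, 0, 0]'

```text
time: 14.88
eef_pos: [0.5868, 0.1125, 0.1728]
orientation: [-180.0, -0.0, 136.8]
ft_force: [0.1, 0.2, -3.9]
grip_width: 0.128
```

servo_tool --increments '[0, 0, 0.2, 0, 0, 0, 0.2, 0, 0, 0, 0.2, 0, 0, 0, 0, 0, 0, 0, 0, 0]'

```text
time: 15.3
eef_pos: [0.5867, 0.1126, 0.1669]
orientation: [-180.0, -0.0, 136.8]
ft_force: [-1.5, 0.7, -6.2]
grip_width: 0.129
```

```bash
python3 -c "
from t import *
lat(.0055,3)
s=r.observe();e=s['eef_pos'];print((e-c)@t,(e-c)@n,s['ft_force']@n,s['ft_force']@t,s['orientation'])"
```

```text
lat [-0.0568 -0.0558  0.0505  0.0523] z 0.24201236906726298 h 0.0051734347167387874 eef [0.58692167 0.11259767 0.16715339] [-0.52036158  1.12010403 -4.57931727]
[ 0  0  0 16 15 16 14 17 14 16 14 18 13 15 18 14 15 17 15 15 18 13 19 14
 16 16 17 16 11 19 14 17 16 16 16 17 14 12 18 15 21 10 17 16 17 15 16 17
 17 15 14 16 14 17 13 16 16 16  5  0  0  0  0]
-0.0024996094552842546 0.06484899078791986 -1.1455150301212595 0.4618447545851649 [ 1.79993529e+02 -2.54370254e-03  1.36789104e+02]
```

servo_tool --increments '[0, 0, 0.2, 0, 0, 0, 0.2, 0, 0, 0, 0, 0, 0, 0, 0, 0]'

```text
time: 15.78
eef_pos: [0.5862, 0.1133, 0.1626]
orientation: [-180.0, -0.1, 136.8]
ft_force: [-3.7, 3.5, -3.9]
grip_width: 0.124
```

servo_tool --increments '[0, 0, 0.2, 0, 0, 0, 0.2, 0, 0, 0, 0, 0, 0, 0, 0, 0]'

```text
time: 16.12
eef_pos: [0.5862, 0.1134, 0.1587]
orientation: [-180.0, -0.1, 136.8]
ft_force: [-3.7, 4.3, -4.2]
grip_width: 0.132
```

```bash
python3 -c "
from t import *
lat(.0055,3)
s=r.observe();e=s['eef_pos'];print((e-c)@t,(e-c)@n,s['ft_force']@n,s['ft_force']@t,s['orientation'])"
```

```text
lat [-0.0566 -0.0555  0.0501  0.0522] z 0.23368776327003848 h 0.004791696889492217 eef [0.58619691 0.11340973 0.15867662] [-4.00992622  4.01963371 -5.32793564]
[ 0  0  0 11 13 16 16 12 14 13 13 15 13 14 12 13 14 13 17 11 12 14 14 14
 14 14 15  9 15 12 16 10 14 17 12 11 13 16 13 12 14 13 16 14 13 12 11 20
 10 13 13 14 13 15 12 14 14 10  6  0  0  0  0]
-0.002402334692677411 0.06376486863460604 -5.6746667499200125 0.1927450827916366 [-1.79974518e+02 -8.56161044e-02  1.36839710e+02]
```

The screw is captured: it now pulls the plate toward the board with about 5.7 N. I'll follow inwards 1 mm and keep pulling down.

servo_tool --increments '[0.05, 0, 0.2, 0, 0.05, 0, 0.1, 0, 0, 0, 0, 0, 0, 0, 0, 0]'

```text
time: 16.6
eef_pos: [0.5864, 0.1136, 0.1563]
orientation: [180.0, 0.0, 136.8]
ft_force: [-2.5, 3.6, -0.3]
grip_width: 0.127
```

servo_tool --increments '[0, 0, 0.1, 0, 0, 0, 0.1, 0, 0, 0, 0, 0, 0, 0, 0, 0]'

```text
time: 16.93
eef_pos: [0.5863, 0.1135, 0.1539]
orientation: [180.0, 0.0, 136.8]
ft_force: [-0.0, 4.9, -3.9]
grip_width: 0.125
```

```bash
python3 -c "
from t import *
lat(.0045,3)
s=r.observe();e=s['eef_pos'];print((e-c)@t,(e-c)@n,s['ft_force']@n,s['ft_force']@t,s['orientation'])"
```

```text
lat [-0.0567 -0.0558  0.0496  0.0522] z 0.22908272911158645 h 0.0042181095320139115 eef [0.58631729 0.11342196 0.15381681] [ 0.19306677  3.91139539 -3.86642864]
[ 0  0  0 14 18 15 14 16 15 18 15 14 16 18 12 17 12 17 12 14 15 17 12 13
 19 11 16 18 16 12 12 17 16 14 16 12 16 19 11 15 19 11 16 17 19 11 13 18
 13 17 16 20 11 14 17 16 15  8  6  0  0  0  0]
-0.0023111174830243303 0.06384436405875239 -2.5329104535045555 2.9869079424966762 [1.79993191e+02 1.06258527e-02 1.36795531e+02]
```

servo_tool --increments '[0.03, 0.05, 0.1, 0, 0, 0, 0, 0, 0, 0, 0, 0]'

```text
time: 17.33
eef_pos: [0.5864, 0.1136, 0.1534]
orientation: [180.0, 0.0, 136.8]
ft_force: [-1.4, 2.7, 2.7]
grip_width: 0.125
```

servo_tool --increments '[0, 0, 0.1, 0, 0, 0, 0, 0, 0, 0, 0, 0]'

```text
time: 17.58
eef_pos: [0.5865, 0.1135, 0.1532]
orientation: [180.0, 0.0, 136.8]
ft_force: [-4.8, 2.1, 9.2]
grip_width: 0.132
```

```bash
python3 -c "
from t import *
lat(.0045,3)
s=r.observe();e=s['eef_pos'];print((e-c)@t,(e-c)@n,s['ft_force']@n,s['ft_force']@t,s['orientation'])"
```

```text
lat [-0.0568 -0.0556  0.0501  0.0525] z 0.22851121773993044 h 0.004270483756406765 eef [0.58652731 0.11353317 0.15317504] [-4.32175051  2.62772508  9.73284628]
[ 0  0  0 13 17 15 18 16 14 16 16  9 20 17 16 13 16 21 12 18 14 18 15 16
 13 18 16 13 22 16 15 14 18 12 13 14 18 14 18 17 17 13 17 12 17 11 17 16
 11 19 15 15 13 16 14 15 14 11  7  0  0  0  0]
-0.0020863749831844317 0.06392164363389613 -4.950758559327411 -1.036372111955073 [1.79949446e+02 6.57778496e-03 1.36770642e+02]
```

The travel now stops hard. Two more commanded millimetres gave only 0.6 mm of motion while the vertical force rose by 13.6 N. Total travel is 25.9 mm, and the home point is at z≈0.2035. I'll relax the pull slightly, look, and then release.

servo_tool --increments '[0.05, 0, -0.12, 0, 0, 0, 0, 0, 0, 0, 0, 0]'

```text
time: 17.98
eef_pos: [0.5864, 0.1135, 0.1535]
orientation: [180.0, 0.1, 136.8]
ft_force: [0.1, 0.8, 1.4]
grip_width: 0.13
```

servo_tool --increments '[0, 0, 0, 0, 0, 0, 0, 0, 0, 0, 0, 0, 0, 0, 0, 0, 0, 0, 0, 0]' --grip 0

```text
time: 18.4
eef_pos: [0.586, 0.114, 0.1533]
orientation: [-180.0, 0.0, 136.8]
ft_force: [-0.2, 0.0, -1.1]
grip_width: 0.828
```

servo_tool --increments '[0, 0, 0, 0, 0, 0, 0, 0, 0, 0, 0, 0, 0, 0, 0, 0, 0, 0, 0, 0]'

```text
time: 18.82
eef_pos: [0.5859, 0.1142, 0.1533]
orientation: [180.0, -0.0, 136.8]
ft_force: [-0.0, -0.7, -0.3]
grip_width: 1.001
```

```bash
python3 -c "
from t import *
lat(.0045,3)
s=r.observe();e=s['eef_pos'];print(s['grip_width'],(e-c)@t,(e-c)@n,s['ft_force']@n,s['ft_force']@t,s['orientation'])"
```

```text
lat [-0.0567 -0.0554  0.0497  0.0521] z 0.22881600774051547 h 0.004237389493179269 eef [0.58591562 0.11416678 0.15330273] [-0.38339365  0.44322659  0.01198047]
[ 0  0  0 11 17 20 12 16 17 15 15 14 13 21 14 15 13 18 15 16 13 15 13 16
 18 21 12 13 11 17 15 13 16 13 13 13 19 13 13 17 15 17 13 19 14 14 14 20
 15 16 13 15 20 10 16 15 19  6  6  0  0  0  0]
1.00442092361485 -0.002042052194836573 0.06304203429355527 -0.5828287259499356 0.06142318648828293 [ 1.79996086e+02 -2.08555188e-03  1.36791867e+02]
```

It stays put after release: plate top 0.2288, against 0.2285 before. I'll withdraw straight up.

servo_tool --increments '[0, 0, -1, 0, 0, 0, -2, 0, 0, 0, -2, 0, 0, 0, -2.5, 0, 0, 0, -2.5, 0]'

```text
time: 19.38
eef_pos: [0.5857, 0.1139, 0.255]
orientation: [-180.0, 0.0, 136.8]
ft_force: [0.0, 0.1, -0.5]
grip_width: 0.998
```

servo_tool --increments '[-3, 0, -1, 0, -3, 0, 0, 0, -3, 0, 0, 0, -3, 0, 0, 0, 0, 0, 0, 0]'

```text
time: 19.8
eef_pos: [0.6759, 0.026, 0.2639]
orientation: [-179.9, 0.2, 136.5]
ft_force: [-2.0, -0.7, -0.7]
grip_width: 0.999
```

```bash
python3 - <<'E'
from t import *
lat(.0045,3)
S=grab('scene','end.png');P=pts(S);y=(P-c)@t;h=(P-c)@n
m=(abs(y+.0022)<.006)&(h>.008)&(h<.03)&(P[...,2]>.19)&(P[...,2]<.222)
print('screw head/cheek pts h',np.percentile(h[m],[5,50,90,97]) if m.sum() else None,m.sum())
T=grab('top');Q=pts(T);print(Q[127,367],Q[100,315])
b=cv2.resize(S['pixels'][90:230,330:470],None,fx=4,fy=4,interpolation=2)
cv2.imwrite('pics/end2.png',np.clip(b.astype(float)*1.8,0,255).astype(np.uint8)[:,:,::-1])
E
```

```text
lat [-0.0566 -0.0562  0.0336  0.0366] z 0.22865394917344606 h 0.0046352786469436 eef [0.67325739 0.03182025 0.26349047] [-0.20718499  0.5142678   0.80001215]
[ 0  0  0 18 12 18 16 17 12 16 15 15 16 19 13 13 16 15 10 21 12 13 14 15
 11 17 18 12 15 14 17 12 14 17 15 14 16 18 13 13 18 14 17 14 13 13 15 14
 15  6  4  1  0  0  0  0  0  0  0  0  0  0  0]
screw head/cheek pts h None 0
[ 0.67601989 -0.20755486  0.06809428] [ 0.71481359 -0.09307473  0.13082062]
```

View pics/end2.png

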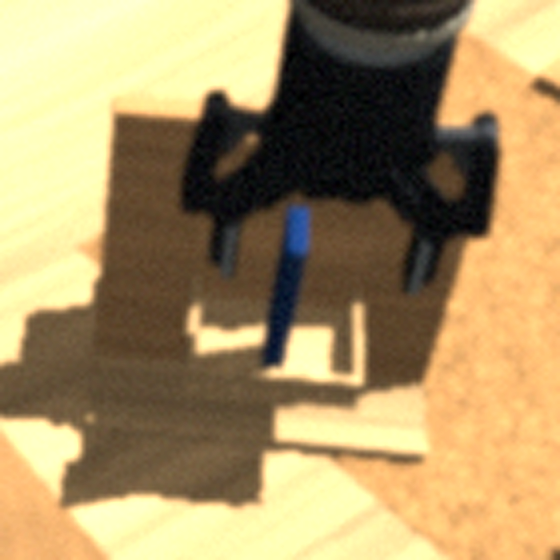

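The caddy hangs with the gripper clear of it, but the arm hides the screw head. I'll move the arm aside to check how far the screw is drawn.

servo_tool --increments '[0, -3, -2, 0, 0, -3, -2, 0, 0, -3, -2, 0, 0, -3, -2, 0, 0, -3, 0, 0]'

```text
time: 20.47
eef_pos: [0.5708, -0.0776, 0.3474]
orientation: [179.7, 0.2, 136.9]
ft_force: [-0.0, -0.9, 0.6]
grip_width: 0.998
```

servo_tool --increments '[0, -3, 0, 0, 0, -3, 0, 0, 0, -3, 0, 0, 0, 0, 0, 0, 0, 0, 0, 0]'

```text
time: 20.88
eef_pos: [0.508, -0.1433, 0.3443]
orientation: [179.8, 0.0, 136.7]
ft_force: [0.5, 0.1, 0.1]
grip_width: 0.999
```

```bash
python3 - <<'E'
from t import *
lat(.0045,3)
A=[]
for i in range(6):
    S=grab('scene');P=pts(S);y=(P-c)@t;h=(P-c)@n
    m=(abs(y+.0022)<.012)&(h>.007)&(h<.03)&(P[...,2]>.185)&(P[...,2]<.225);A.append(P[m])
A=np.vstack(A);y=(A-c)@t;h=(A-c)@n
for lo in np.arange(.188,.225,.003):
    k=(abs(A[:,2]-lo)<.0015)&(abs(y+.0022)<.004)
    if k.sum():print(round(lo,3),k.sum(),np.percentile(h[k],[10,50,90]).round(4))
b=cv2.resize(S['pixels'][90:230,330:470],None,fx=4,fy=4,interpolation=2)
cv2.imwrite('pics/end3.png',np.clip(b.astype(float)*1.8,0,255).astype(np.uint8)[:,:,::-1])
E
```

```text
lat [-0.0568 -0.056   0.051   0.0525] z 0.22851506108960606 h 0.004256702808344262 eef [ 0.50972105 -0.14112653  0.34336036] [-0.16722237  0.49639156 -0.62166645]
[ 0  0  0 18 13 15 17 17 13 18 16 12 18 14 17 15 15 18 11 17 15 16 16 14
 14 16 16 12 12 14 15 15 13 20 12 17 15 15 11 15 17 12 18 14 13 17 14 17
 18 11 16 20 11 15 16 18 15 16 10  0  0  0  0]
0.188 1 [0.0073 0.0073 0.0073]
0.194 4 [0.0133 0.0143 0.015 ]
0.197 12 [0.015  0.0172 0.0179]
0.2 13 [0.0162 0.0172 0.0194]
0.203 25 [0.0161 0.0169 0.0186]
0.206 37 [0.0083 0.0149 0.0181]
0.209 34 [0.0085 0.0147 0.0184]
0.212 20 [0.0086 0.0106 0.0183]
0.215 12 [0.0082 0.01   0.0112]
0.218 25 [0.0074 0.0087 0.0108]
0.221 17 [0.0078 0.0089 0.0106]
0.224 21 [0.0075 0.0091 0.0098]
```

View pics/end3.png

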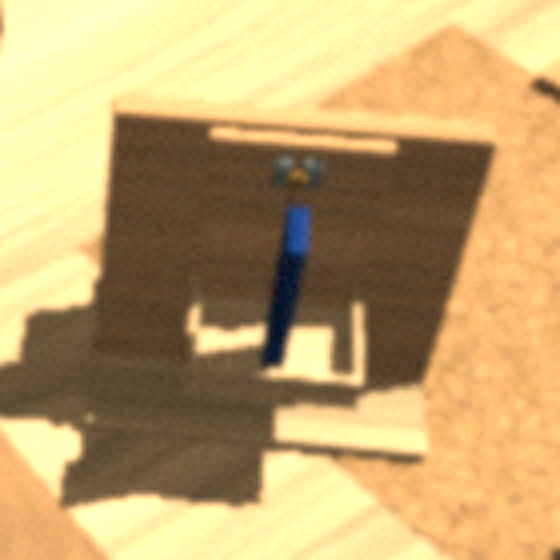

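The brass head at crop (298,173) sits between the steel cheeks. Its face is 17.2 mm from the board, so the screw is drawn about 2.7 mm, within the home range. The caddy hangs still, so I'm handing in.

```bash
python3 -c "
from h import *
print(r.job_done(), r.observe()['time'])"
```

```text
the job is handed in; nothing more can be done
the job is handed in; nothing more can be done
```

The caddy is hanging locked home on the brass screw, and the job was handed in at about 21 s with the gripper open and clear of everything.

**Grasp:** The first try closed just above the blue grip and touched nothing, because the reported TCP height was about 37 mm lower than the cameras showed. I corrected by the camera height and the second grasp held: opening about 11 mm, load about 4 N.

**Hanging:** The screw head went through the keyhole with no measurable contact. I then pulled the caddy down 25.9 mm to a hard stop, where the upward force rose by about 13.6 N. The force reached about 10 N at most.

**Last checks:**
- **Screw:** its head face is about 17.2 mm from the board, so it is drawn about 2.7 mm. That is at the low end of the 2.7 to 3.5 mm home range, and the depth readings are good to about 1 mm.
- **Caddy:** the plate top stayed at z = 0.2285 m after release, with the plate lying against the board.
- **Bystanders:** the tin and glue bottle have not moved. I did not re-measure the arch or the look-alike caddies, but the arm stayed clear of them.
- **Disagreement:** the 37 mm offset between the reported TCP height and the cameras is unexplained.

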